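Roll the stage wheel until the jar code faces the reader, then read it

ROBOT

A 7-joint arm with a two-finger parallel gripper is mounted at the origin on the work surface. World frame = base frame: x ahead of the robot, y to its left, z up, the work surface at z = 0. Lengths are in m, angles in rad, forces in N, time in s.
With the tool pointing down it reaches from about 0.4 to 0.875 m from the base axis. Payload 6.5 kg.
Tool frame: the origin (TCP) lies between the finger pads; the fingertips stand 22 mm ahead of it and the grasp point (between the pads) lies 3 mm ahead of it; y points along the fingers, x is the direction in which the jaws open and shut, and the axes are right-handed (so a half turn about y gives the same grasp; the last joint's range is limited). The gripper opens to 88 mm and grips with 3 to 60 N. Pads are 18 mm wide; open, the fingers measure 123 mm over their backs; the gripper's body (75 mm by 187 mm) begins 45 mm behind the grasp point.
Start: joints at [-1.192, 0.536, -0.004, 1.538, 0.003, 1.067, -0.071], TCP at [0.28, 0.587, 0.229] pointing down, gripper open.
Joint ranges: [-2.7, 2.7], [-0.37, 2.16], [-1.27, 1.26], [0.24, 2.4], [-1.31, 4.45], [0.19, 1.91], [-2.76, 2.76]. Speed limits (rad/s): [2.39, 2.39, 3.14, 3.14, 3.14, 3.14, 3.14].

INTERFACE

Orientations are given as a 3x3 rotation matrix whose columns are the frame's x, y, z axes.
In Python, from station import r gives the robot as it stands. The module is installed in compiled form; this text tells all that it offers. Calls block until the motion is done:
- r.goto(position, orientation): joint-space move of the TCP to a pose.
- r.move_straight(position, orientation=None, v=0.15): straight line of the TCP; orientation=None keeps the orientation; v is the mean speed in m/s.
- r.move_joints(angles): joint-space move.
- r.command_gripper(opening, strength=None): opening from 0.0 (shut) to 1.0 (fully open); strength is the grip in N (None keeps the last); returns when the fingers have stopped.
- r.pause(seconds).
- r.solve_ik(position, orientation): joint angles nearest the present ones, or None.
- r.camera(name): name is "scene" or "top" or "wrist"; returns a dict with "pixels" (400x640x3 uint8, blue, green, red), "intrinsics" (3x3 intrinsics, pixels), "pose" (4x4, takes a point from camera to world coordinates); the wrist camera has in their place "mount" (4x4, takes a point from camera to tool coordinates, whose origin is the TCP and whose axes are the tool frame's). Camera axes: x right, y down, z forward; pixel columns grow to the right and rows downward; lengths in m; the calibration is good to about 2 mm. The wrist camera is an equidistant fisheye: a pixel r from the principal point sees the ray r / f radians off the axis. A picture is of the moment at which its call begins: read the wrist's pose just before it. There is no depth.
A pose or a line that the arm cannot do raises r.MotionError and nothing moves.
- r.close_job(): hands the job in, once; it reports no verdict.
Readings, each from a call of its own:
- r.get_clock(): time.
- r.get_qpos(): joint angles.
- r.get_dq(): joint speeds.
- r.get_tau(): joint torques, N m.
- r.get_eef_pos(): TCP position.
- r.get_tool_rot(): TCP orientation.
- r.get_wrist_force(): force on the tool from outside, world axes, zero at the start.
- r.get_torque(): the same for the moment, N m.
- r.get_width(): opening from 0.0 (shut) to 1.0 (fully open).
Only numpy, scipy, OpenCV 4.12 (cv2) and the standard library are available. Lean on these libraries where they do the work, as an engineer would, in place of code of your own. Each camera call takes 0.05 s, during which the arm holds its last target.

TASK

The sample jar on the label reader's stage has been cleaned and tared, so do not touch it: roll the ridged wheel that sticks out of the front of the stage, pushing its ridges as often as needed and never leaning hard on it, until the bar code on the jar looks squarely into the reader's window. Then press the read key on top of the reader right down and let it come up again. Leave the jar standing in the middle of its platform and the other things on the bench where they are.

Things in the scene. Friction and masses are not known exactly. Their poses are not given: they have to be found in the camera images.
- station: Label-reading station, fixed to the bench: low cream housing with reader block and hand-turned stage. Origin: bench height, on the wheel's vertical axis. x points from the axis to the reader, z up. The deck (top 36 mm up, underside 30) covers the wheel from its front edge at x = -50 mm (facing the robot) to x = +165, y = -115 to +115 mm. The foot plate below it has the same outline.
- wheel_mid (a point): Centre of the bare aluminium stage wheel, on its axis, 18 mm above the bench. It lies flat: disc of 90 mm radius with 10 equal radial ridges, one every 36 degrees, reaching out to 105 mm; ridges 12 mm wide, round-ended, gaps about 45 mm; disc and ridges are 9 to 27 mm above the bench. It turns endlessly either way, stiffly (3 to 4 N at a ridge), stays where left, has no clicks.
- slot (a point): Point on the wheel's rim straight in front: 105 mm from the axis along the station's -x, 18 mm up. Here the wheel sticks out past the deck: ridges within 50 degrees either side of this point, seen from the axis, are bare and open from above, over bare bench. Which way the ridges stand is random and NOT reported: look, or feel for one with shut fingers. Pushing one along the rim turns the wheel.
- platform (a point): Centre of the top of the round platform, 84 mm across, rubber-faced, 42 mm above the bench and 6 mm above the deck. It sits on the wheel's shaft and turns with the wheel, angle for angle and the same way, carrying the jar with it by friction.
- window (a point): Centre of the reader's dark window, 78 mm above the bench, 88 mm from the wheel's axis along the station's +x; it looks along the station's -x at the jar. The reader block behind it is 50 x 64 mm in plan (x, y), centred at station x = +116 mm, its top 128 mm above the bench.
- jar: Sample jar: amber glass, 60 mm across, ribbed black lid 62 mm across, 65 mm tall in all, 0.16 kg, loose in the middle of the platform. Origin: centre of its underside. x points level out through the middle of the code label, z up. A white seal strip 10 mm wide runs from the label up over the lid towards its centre, so the code's side shows from above. Not to be touched.
- code (a point): Middle of the bar code label (white paper with dark upright bars, about 32 mm wide and 32 mm high) on the jar's side, 30.5 mm from the jar's axis along the jar's x, 27 mm above its underside.
- read_key_top (a point): Centre of the top face of the read key: a grey round push button 26 mm across in a black housing on the reader's top, pressed straight down against a spring (about 4 N when fully down, 6 mm travel).
- read_key (a joint): Travel of the read key in m: 0 up, 0.006 fully down.
- mount: Bystander: a metal specimen cast in a brown resin disc, 32 mm across, 22 mm tall, standing loose on the bench beside the station. Origin: centre of its underside.
- dish: Bystander: a small white porcelain crucible with a knobbed lid, 52 mm across, 37 mm tall, one rigid piece, loose on the bench beside the station. Origin: centre of its underside.
- vial: Bystander: a small capped jar, 34 mm across, 52 mm tall, loose on the bench beside the station. Origin: centre of its underside.

How it is judged:
By the outcome, as a careful person would: the job done as asked, in the order asked, and still so for the second after the job is handed in, with the robot touching nothing.
It also fails if it takes over 72 s, if anything falls off the work surface, if the arm or the gripper's body presses on something with over 40 N, if the wrist force passes 120 N, or if a joint passes its speed limit or range.

## Working session

There is one attempt and no reset: what is moved stays moved. The work goes in short steps, each a Python script; the robot and the scene stay as the last script left them, time stands still between calls to the robot, and variables do not carry over. Pictures are saved under pics/ and viewed, and the job is handed in when it is done.

```bash
mkdir -p pics; python3 - <<'E'
from station import r
import cv2,numpy as np
for n in ["scene","top","wrist"]:
    c=r.camera(n); cv2.imwrite(f"pics/a_{n}.png",c["pixels"]); print(n,c["intrinsics"].tolist() if hasattr(c["intrinsics"],'tolist') else c["intrinsics"]); print(np.round(c.get("pose",c.get("mount")),4).tolist())
print(r.get_clock(),r.get_eef_pos(),r.get_tool_rot(),r.get_wrist_force())
E
```

```text
scene [[446.20272278405486, 0.0, 320.9780675598069], [0.0, 446.20272278405486, 192.59028699297775], [0.0, 0.0, 1.0]]
[[-0.1177, 0.8486, -0.5158, 1.0122], [0.993, 0.0995, -0.063, 0.1197], [-0.0021, -0.5196, -0.8544, 0.8778], [0.0, 0.0, 0.0, 1.0]]
top [[452.347373587993, 0.0, 313.8900763817116], [0.0, 452.347373587993, 199.06340552607017], [0.0, 0.0, 1.0]]
[[0.0274, -0.9825, 0.1844, 0.4273], [-0.9991, -0.0211, 0.0363, 0.036], [-0.0317, -0.1852, -0.9822, 0.9246], [0.0, 0.0, 0.0, 1.0]]
wrist [[309.70691628693146, 0.0, 321.18017439741664], [0.0, 309.70691628693146, 201.72921047412314], [0.0, 0.0, 1.0]]
[[1.0, 0.001, -0.0007, 0.0002], [0.001, -0.2569, 0.9664, -0.1568], [0.0008, -0.9664, -0.2569, 0.0657], [0.0, 0.0, 0.0, 1.0]]
0.15 [0.27947255 0.58636695 0.22804533] [[ 4.30157214e-01 -4.33339145e-04 -9.02753889e-01]
 [ 9.02753133e-01 -1.17353370e-03  4.30157417e-01]
 [-1.24581616e-03 -9.99999218e-01 -1.13605716e-04]] [ 0.44800369 -0.34950263  0.15252478]
```

View pics/a_scene.png

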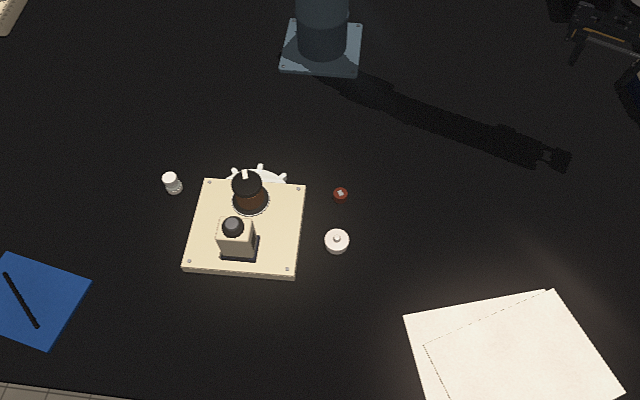

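View pics/a_top.png

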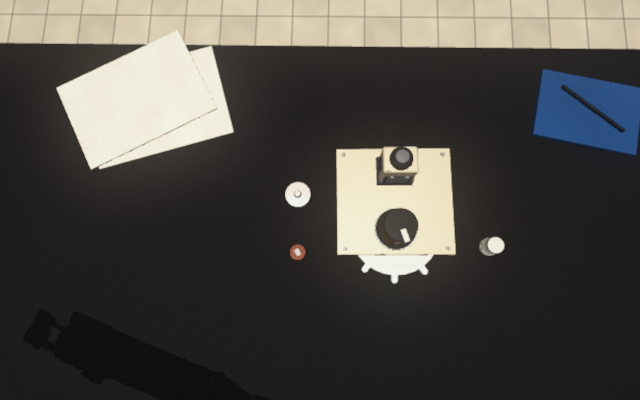

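View pics/a_wrist.png

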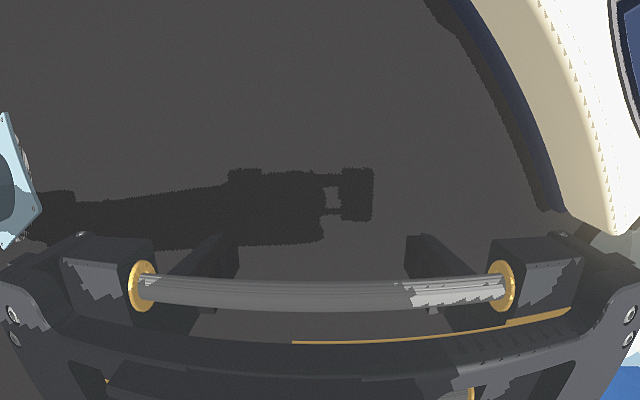

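```bash
python3 - <<'E'
import cv2
a=cv2.imread("pics/a_top.png")[135:295,320:470]
cv2.imwrite("pics/z_top.png",cv2.resize(a,None,fx=3.75,fy=3.75,interpolation=cv2.INTER_CUBIC))
a=cv2.imread("pics/a_scene.png")[155:285,175:315]
cv2.imwrite("pics/z_scene.png",cv2.resize(a,None,fx=4.5,fy=4.5,interpolation=cv2.INTER_CUBIC))
E
```

```text
(no output)
```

View pics/z_top.png

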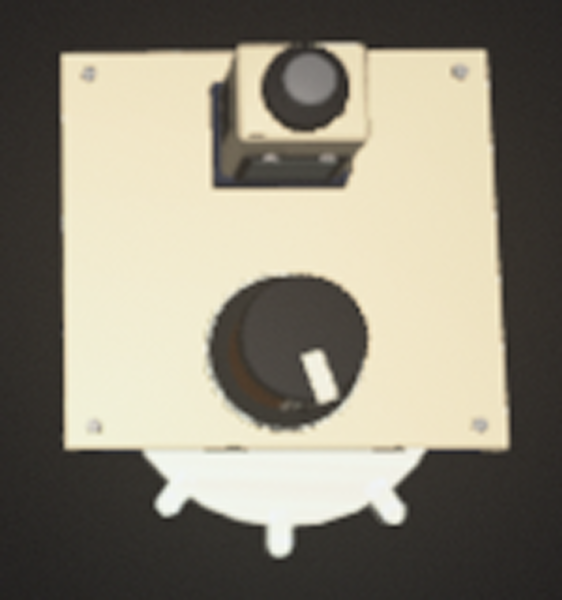

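View pics/z_scene.png

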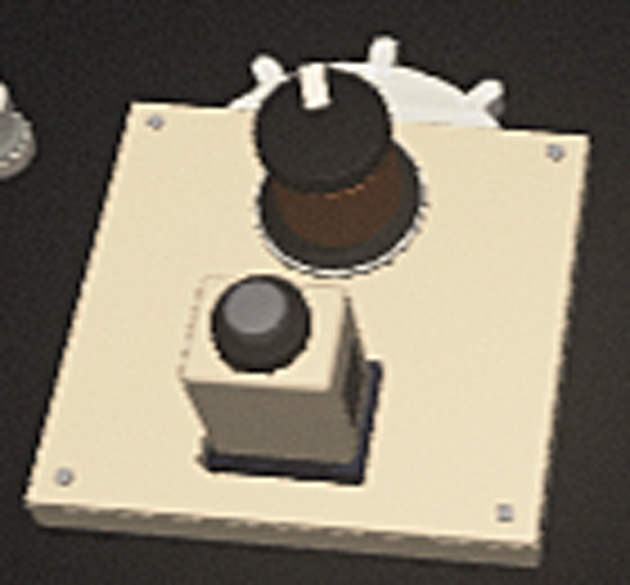

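```bash
cat > h.py <<'E'
import numpy as np,cv2
from scipy.optimize import least_squares
CAM={}
def cams():
    from station import r
    for n in("top","scene"):
        c=r.camera(n);CAM[n]=(np.array(c["intrinsics"]),np.array(c["pose"]));cv2.imwrite(f"pics/cur_{n}.png",c["pixels"])
    np.save("cams.npy",CAM,allow_pickle=True)
def load(): CAM.update(np.load("cams.npy",allow_pickle=True).item())
def back(n,uv,z):
    K,T=CAM[n];d=T[:3,:3]@np.linalg.solve(K,[uv[0],uv[1],1]);return T[:3,3]+d*(z-T[2,3])/d[2]
def proj(n,P):
    K,T=CAM[n];p=K@(T[:3,:3].T@(np.array(P)-T[:3,3]));return p[:2]/p[2]
def S(x,y,th,p):
    c,s=np.cos(th),np.sin(th);return np.array([x+c*p[0]-s*p[1],y+s*p[0]+c*p[1],p[2]])
E
python3 - <<'E'
from h import *
cams()
zt=lambda u,v:((u+.5)/3.75-.5+320,(v+.5)/3.75-.5+135)
zs=lambda u,v:((u+.5)/4.5-.5+175,(v+.5)/4.5-.5+155)
F,B=-.05,.165
obs=[("top",zt(61,53),(B,.115)),("top",zt(487,50),(B,-.115)),("top",zt(509,449),(F,-.115)),("top",zt(65,450),(F,.115)),
("scene",zs(132,102),(F,-.115)),("scene",zs(590,133),(F,.115)),("scene",zs(540,545),(B,.115)),("scene",zs(27,503),(B,-.115))]
def fit(sub):
    f=lambda q:np.concatenate([proj(n,S(*q,(*p,.036)))-uv for n,uv,p in sub])
    s=least_squares(f,[.5,-.15,0]);return s.x,s.fun
for sub in (obs[:4],obs[4:],obs):
    q,e=fit(sub);print(q,np.degrees(q[2]),np.round(e,1))
np.save("st.npy",q)
def loc(P):
    c,s=np.cos(q[2]),np.sin(q[2]);d=P[:2]-q[:2];return np.array([c*d[0]+s*d[1],-s*d[0]+c*d[1]])*1e3
for nm,n,uv,z in [("ridgeL","top",zt(166,505),.027),("ridgeM","top",zt(280,545),.027),("ridgeR","top",zt(394,513),.027),
 ("rM","scene",zs(383,48),.027),("r+","scene",zs(488,92),.027),("r-","scene",zs(268,68),.027),
 ("lidc","top",zt(304,340),.107),("strip in","top",zt(313,352),.107),("strip out","top",zt(328,401),.107),
 ("key","top",zt(311,77),.140),("key","scene",zs(257,308),.140),
 ("lidc s","scene",zs(321,128),.107),("strip in s","scene",zs(317,105),.107),("strip out s","scene",zs(311,68),.107)]:
    P=back(n,uv,z);l=loc(P);print(nm,n,np.round(P*1e3,1),np.round(l,1),round(np.hypot(*l),1),round(np.degrees(np.arctan2(l[1],l[0])),1))
for nm,uv,z in [("dish",(298,194),.02),("mount",(298,252),.022),("vial",(496,245),.052)]:
    P=back("top",uv,z);print(nm,np.round(P,3),loc(P))
E
```

```text
[ 0.53765252 -0.09237993  0.02650664] 1.5187185995026928 [-0.1 -0.1  0.1 -0.2  0.3  0.2 -0.3  0.1]
[ 0.54052993 -0.09229884  0.03414202] 1.9561937505146445 [ 0.2 -0.1 -0.2  0.1 -0.1 -0.2  0.1  0.1]
[ 0.53887984 -0.09242181  0.02990817] 1.71361197013683 [-0.3 -0.5 -0.2 -1.   0.4 -0.6 -0.1 -0.4  0.5 -0.8 -0.1 -0.3 -0.4 -0.8
 -0.1 -0.9]
ridgeL top [458.1 -32.5  27. ] [-78.9  62.3] 100.5 141.7
ridgeM top [439.2 -91.6  27. ] [-99.6   3.8] 99.7 177.8
ridgeR top [ 457.1 -150.5   27. ] [-83.4 -55.6] 100.3 -146.3
rM scene [441.6 -92.8  27. ] [-97.2   2.6] 97.3 178.5
r+ scene [462.2 -34.6  27. ] [-75.   60.1] 96.1 141.3
r- scene [ 460.7 -148.9   27. ] [-79.8 -54.1] 96.5 -145.9
lidc top [535.9 -92.2 107. ] [-3.   0.3] 3.0 175.0
strip in top [530.1 -96.5 107. ] [-8.9 -3.8] 9.7 -156.7
strip out top [ 506.7 -103.4  107. ] [-32.5 -10.1] 34.0 -162.8
key top [657.8 -91.4 140. ] [118.9  -2.5] 118.9 -1.2
key scene [652.  -91.6 140. ] [113.1  -2.6] 113.1 -1.3
lidc s scene [542.2 -92.5 107. ] [ 3.3 -0.2] 3.3 -2.7
strip in s scene [530.1 -96.9 107. ] [-8.9 -4.2] 9.9 -155.0
strip out s scene [ 510.3 -103.8  107. ] [-29.  -10.6] 30.8 -160.0
dish [0.607 0.102 0.02 ] [ 73.83012664 192.45868854]
mount [0.489 0.098 0.022] [-44.27816911 191.84438598]
vial [ 0.51  -0.281  0.052] [ -34.88447515 -187.48037796]
```

```bash
cat >> h.py <<'E'
def tool(phi_off,r=.102,z=.035):
    "phi_off deg past the front in the push (CCW) direction; x tangential, z outward"
    q=np.load("st.npy");a=q[2]+np.pi+np.radians(phi_off)
    o=np.array([np.cos(a),np.sin(a),0]);y=np.array([0,0,-1.]);x=np.cross(y,o)
    return np.array([q[0]+r*o[0],q[1]+r*o[1],z]),np.column_stack([x,y,o])
def tang(f,phi_off):
    a=np.load("st.npy")[2]+np.pi+np.radians(phi_off);o=np.array([np.cos(a),np.sin(a)]);t=np.array([-o[1],o[0]])
    return round(float(f[:2]@t),2),round(float(f[:2]@o),2),round(float(f[2]),2)
E
python3 - <<'E'
from h import *
from station import r
r.command_gripper(0.0,10)
p,R=tool(-20,z=.16); r.goto(p,R)
print(r.get_clock(),r.get_eef_pos()-p,r.get_wrist_force(),r.get_width(),r.get_qpos())
for a in(-38,40): print(r.solve_ik(*tool(a)))
c=r.camera("wrist");cv2.imwrite("pics/b_w.png",c["pixels"])
E
```

```text
3.9333 [4.78629479e-04 7.10710683e-04 9.44595484e-05] [-0.08320603  0.04266199  0.33229954] 0.006840987019489758 [-0.28903936  0.30791749  0.3801521   2.13458762 -0.17040981  0.72664754
  1.45564129]
[-0.27727558  0.57848355  0.30675765  2.16131004 -0.38684734  0.4529559
  1.27056882]
[ 0.16002795  0.59147912  0.10167322  2.0737164  -0.12242423  0.48186989
  2.65195526]
```

View pics/b_w.png

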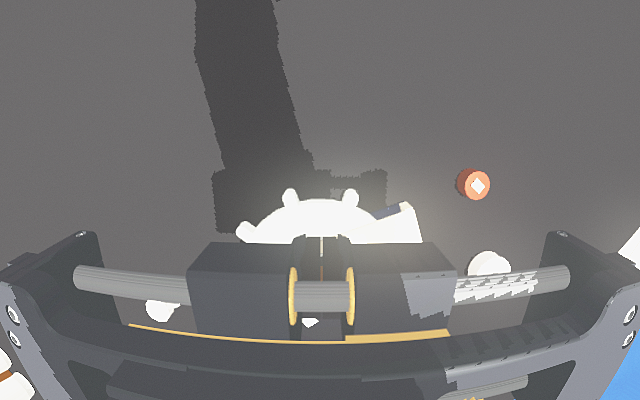

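```bash
cat >> h.py <<'E'
def push(r,start,end,v=.06,step=8,flim=9):
    p,R=tool(start,z=.10); r.move_straight(p,R,v=.15)
    f0=r.get_wrist_force()
    p,R=tool(start); r.move_straight(p,v=.1)
    f=r.get_wrist_force()-f0;print("down",r.get_eef_pos()[2],tang(f,start))
    if np.linalg.norm(f)>8: p,R=tool(start,z=.10);r.move_straight(p);print("ABORT down");return start
    a=start
    while a<end-.01:
        a=min(a+step,end);r.move_straight(*tool(a),v=v)
        f=r.get_wrist_force()-f0;print(round(a,1),tang(f,a))
        if np.linalg.norm(f)>flim: print("STOP");break
    return a
def leave(r,a):
    r.move_straight(*tool(a-3),v=.06); p,R=tool(a-3,z=.10); r.move_straight(p,v=.12)
E
python3 - <<'E'
from h import *
from station import r
a=push(r,-20,4);
print(r.get_clock())
cams()
E
python3 - <<'E'
import cv2
a=cv2.imread("pics/cur_scene.png")[155:285,175:315]
cv2.imwrite("pics/z_s2.png",cv2.resize(a,None,fx=4.5,fy=4.5,interpolation=cv2.INTER_CUBIC))
E
```

```text
down 0.0354723280593728 (-0.13, -0.21, 0.88)
-12 (0.83, -0.59, 1.65)
-4 (0.47, 0.34, 0.17)
4 (0.01, 0.47, 0.69)
6.4833
```

View pics/z_s2.png

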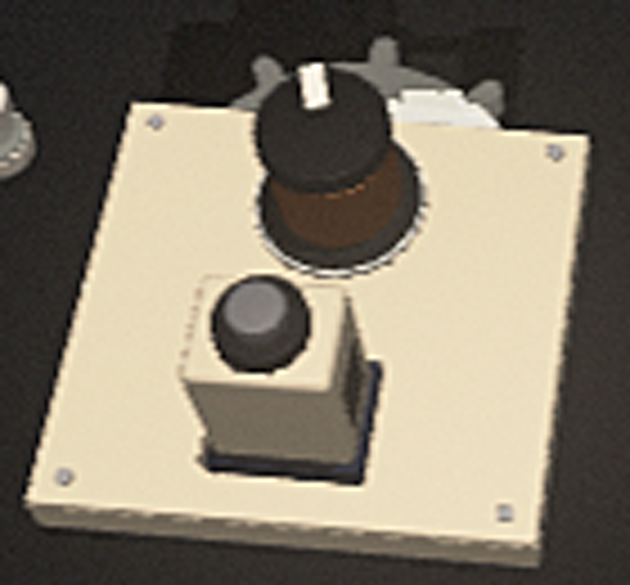

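View pics/cur_scene.png

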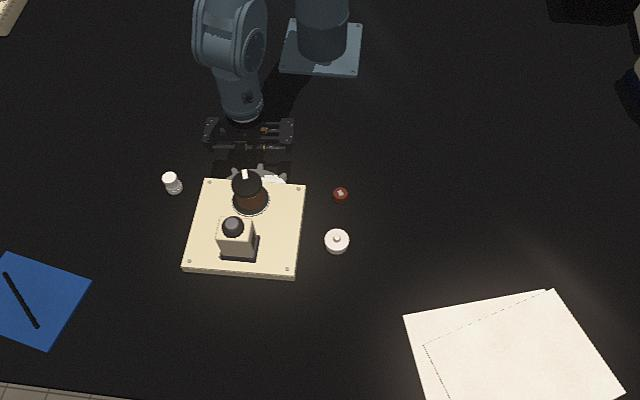

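View pics/cur_top.png

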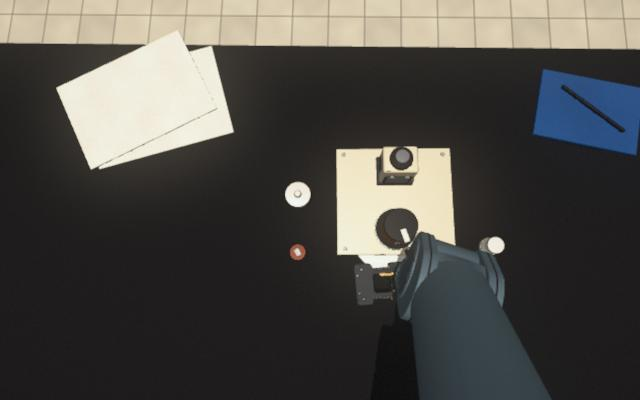

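```bash
python3 - <<'E'
from h import *
from station import r
print(r.get_eef_pos(),r.get_tool_rot(),tool(4),r.get_wrist_force())
c=r.camera("wrist");cv2.imwrite("pics/c_w.png",c["pixels"])
E
```

```text
[ 0.4373859  -0.10178541  0.0349497 ] [[-9.80776663e-02 -2.11561661e-04 -9.95178741e-01]
 [ 9.95178670e-01  4.12689298e-04 -9.80777470e-02]
 [ 4.31449107e-04 -9.99999892e-01  1.70066049e-04]] (array([ 0.43738658, -0.10257653,  0.035     ]), array([[-0.09955615,  0.        , -0.99503195],
       [ 0.99503195,  0.        , -0.09955615],
       [ 0.        , -1.        ,  0.        ]])) [ 0.11745462 -0.19601944 -0.03850929]
```

View pics/c_w.png

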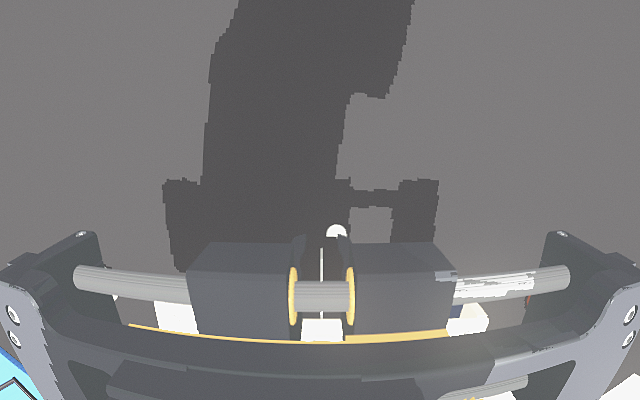

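```bash
python3 - <<'E'
from h import *
load()
for n,(u0,u1,v0,v1) in {"scene":(190,310,90,210)}.items():
    a=cv2.imread(f"pics/cur_{n}.png")[v0:v1,u0:u1].astype(float)
    a=255*(a/255)**.45
    cv2.imwrite("pics/d.png",cv2.resize(a.astype(np.uint8),None,fx=5,fy=5,interpolation=cv2.INTER_CUBIC))
p,R=tool(4)
for dz in(-.022,0,.042): print(dz,[(np.round((proj("scene",p+[0,dy,dz])-[190,90])*5)).tolist() for dy in(-.0175,.0175)])
E
```

```text
-0.022 [[297.0, 381.0], [370.0, 388.0]]
0 [[290.0, 353.0], [365.0, 361.0]]
0.042 [[277.0, 299.0], [354.0, 306.0]]
```

View pics/d.png

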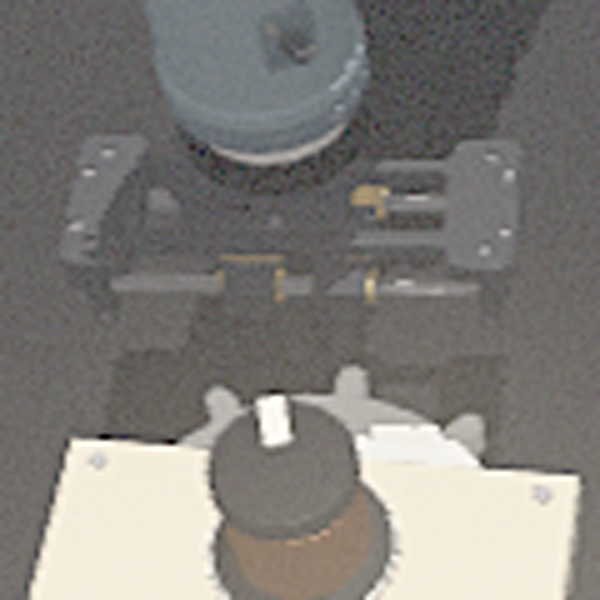

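```bash
python3 - <<'E'
from h import *
a=cv2.imread("pics/c_w.png")[180:340,240:410]
cv2.imwrite("pics/e.png",cv2.resize(a,None,fx=3.7,fy=3.7,interpolation=cv2.INTER_CUBIC))
E
```

```text
(no output)
```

View pics/e.png

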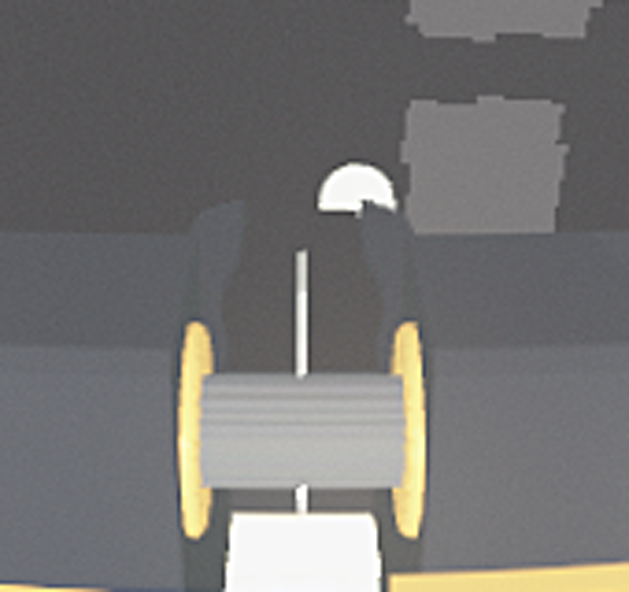

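```bash
python3 - <<'E'
from h import *
from station import r
r.move_straight(*tool(-4),v=.06); 
f0=r.get_wrist_force();print(f0,r.get_torque())
r.move_straight(*tool(-20),v=.06);print(r.get_wrist_force())
for z in (.032,.029,.026,.024):
    r.move_straight(tool(-20,z=z)[0],v=.05);print(z,r.get_eef_pos(),r.get_wrist_force())
print(r.get_clock())
cams()
c=r.camera("wrist");cv2.imwrite("pics/f_w.png",c["pixels"][180:340,240:410])
a=cv2.imread("pics/cur_scene.png")[90:210,190:310].astype(float)
a=255*(a/255)**.45
cv2.imwrite("pics/f_s.png",cv2.resize(a.astype(np.uint8),None,fx=5,fy=5,interpolation=cv2.INTER_CUBIC))
cv2.imwrite("pics/f_w.png",cv2.resize(c["pixels"][150:350,210:430],None,fx=3,fy=3,interpolation=cv2.INTER_CUBIC))
E
```

```text
[ 0.0407708  -0.20680066  0.04808042] [0.01221686 0.01752481 0.02259383]
[ 0.09342446 -0.54878418  0.7504278 ]
0.032 [ 0.4417723  -0.06085092  0.03182044] [-0.49595789 -0.32600736  0.73725649]
0.029 [ 0.44189652 -0.06047925  0.02881847] [0.31299735 0.29203158 0.20507859]
0.026 [ 0.44186612 -0.06038965  0.02583413] [-0.48895955 -0.13131568  0.14717317]
0.024 [ 0.44197094 -0.06041337  0.02391032] [-0.6186052  -0.26491259 -0.43490771]
8.6417
```

View pics/f_s.png

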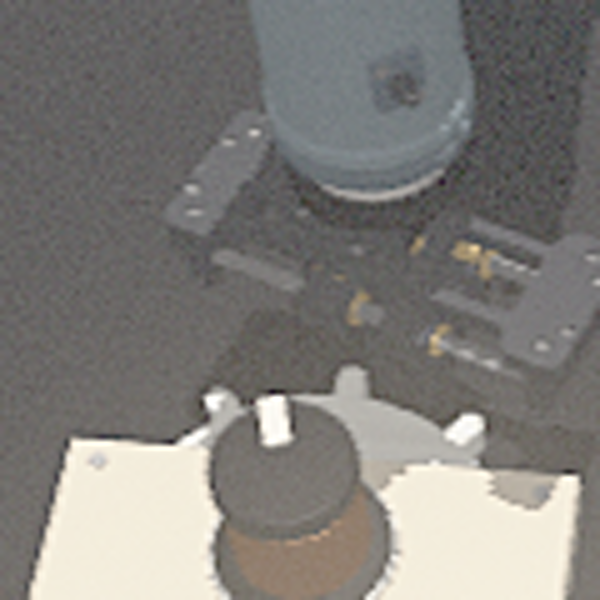

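View pics/f_w.png

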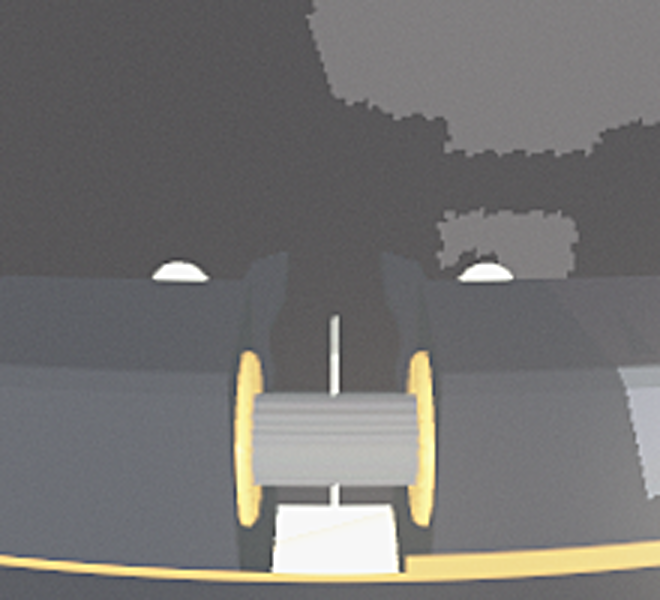

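```bash
python3 - <<'E'
from h import *
from station import r
f0=r.get_wrist_force()
for z in (.022,.020,.018,.016,.014):
    r.move_straight(tool(-20,z=z)[0],v=.04);f=np.mean([r.get_wrist_force() for _ in range(3)],0);print(z,r.get_eef_pos(),f)
    if f[2]-f0[2]>2.5: break
print(r.get_clock(), r.get_torque())
E
```

```text
0.022 [ 0.44191519 -0.06037371  0.02189771] [ 0.68419348 -0.58078724  0.05549794]
0.02 [ 0.44194262 -0.06042629  0.01988223] [-0.60948084  0.84313885 -0.29499359]
0.018 [ 0.44192493 -0.06040066  0.01788016] [ 0.00263539  0.09263025 -0.4524331 ]
0.016 [ 0.44196585 -0.06040216  0.01588604] [ 0.17840923  0.40892471 -0.57252964]
0.014 [ 0.44190936 -0.06040087  0.01387604] [-0.11224608 -0.1883206   0.43528891]
10.0417 [ 0.01552946 -0.04730818 -0.05422886]
```

```bash
python3 - <<'E'
from h import *
from station import r
for a in (-17,-14,-11,-8,-5):
    r.move_straight(*tool(a,z=.014),v=.04);f=np.mean([r.get_wrist_force() for _ in range(3)],0);print(a,r.get_eef_pos(),tang(f,a))
    if abs(tang(f,a)[0])>6: break
print(r.get_clock())
cams()
c=r.camera("wrist");cv2.imwrite("pics/g_w.png",cv2.resize(c["pixels"][150:350,210:430],None,fx=3,fy=3,interpolation=cv2.INTER_CUBIC))
a=cv2.imread("pics/cur_scene.png")[90:210,190:310].astype(float)
a=255*(a/255)**.45
cv2.imwrite("pics/g_s.png",cv2.resize(a.astype(np.uint8),None,fx=5,fy=5,interpolation=cv2.INTER_CUBIC))
E
```

```text
-17 [ 0.44045611 -0.06567884  0.01403635] (0.41, 0.04, -0.18)
-14 [ 0.43924865 -0.07072398  0.01400974] (-0.82, 0.56, 0.24)
-11 [ 0.43841224 -0.07557763  0.01405159] (-0.87, 0.93, 1.18)
-8 [ 0.43762402 -0.08098778  0.01403136] (-1.72, 1.0, 1.12)
-5 [ 0.43714197 -0.08659469  0.01401238] (-0.92, 0.18, 0.28)
11.4583
```

View pics/g_s.png

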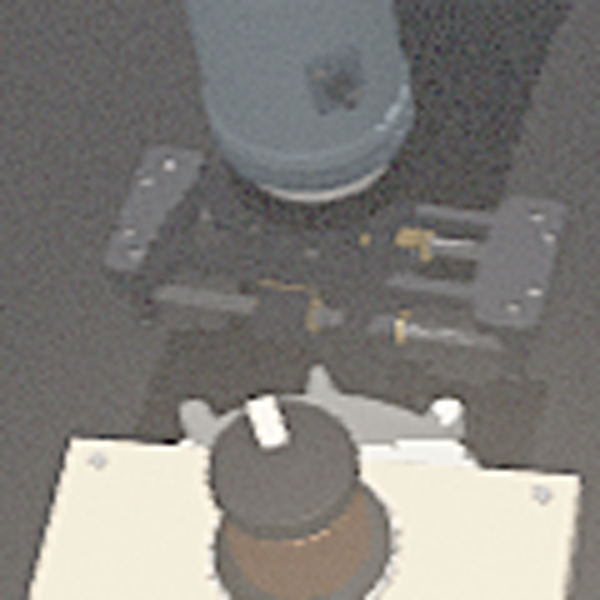

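View pics/g_w.png

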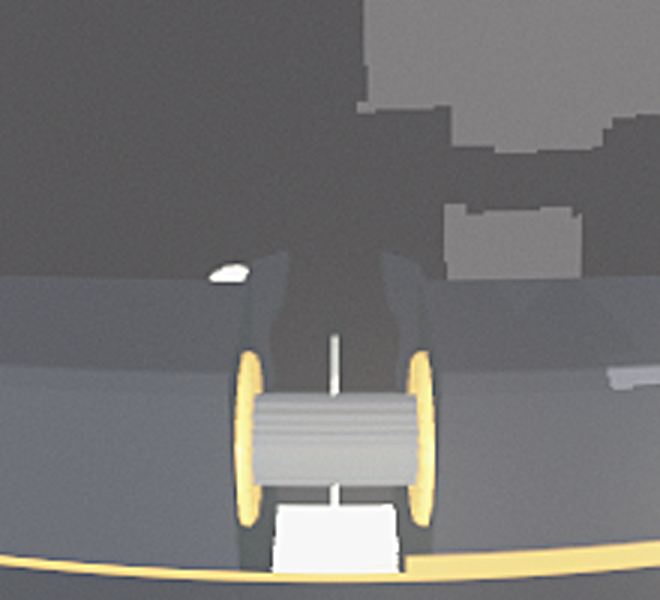

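```bash
sed -i 's/z=.035/z=.014/; s/z=.10)/z=.08)/g' h.py; grep -n "z=" h.py | head; python3 - <<'E'
from h import *
from station import r
for a in (3,11,19,27,34):
    r.move_straight(*tool(a),v=.07);f=r.get_wrist_force();print(a,tang(f,a))
    if np.linalg.norm(f)>9: print("STOP");break
leave(r,a)
r.goto(*tool(-40,z=.08))
print(r.get_clock(),r.get_qpos())
cams()
for n,(u0,u1,v0,v1) in {"scene":(190,310,90,210),"top":(320,470,135,295)}.items():
    a=cv2.imread(f"pics/cur_{n}.png")[v0:v1,u0:u1].astype(float)
    cv2.imwrite(f"pics/h_{n}.png",cv2.resize((255*(a/255)**.6).astype(np.uint8),None,fx=3.75,fy=3.75,interpolation=cv2.INTER_CUBIC))
E
```

```text
16:def tool(phi_off,r=.102,z=.014):
25:    p,R=tool(start,z=.08); r.move_straight(p,R,v=.15)
29:    if np.linalg.norm(f)>8: p,R=tool(start,z=.08);r.move_straight(p);print("ABORT down");return start
37:    r.move_straight(*tool(a-3),v=.06); p,R=tool(a-3,z=.08); r.move_straight(p,v=.12)
3 (-0.65, 0.02, 0.43)
11 (0.44, -0.02, 1.22)
19 (-0.5, 0.21, 0.13)
27 (-0.15, 0.62, 0.98)
34 (-0.14, 0.69, 1.02)
15.4083 [-0.29248127  0.48368915  0.31701633  2.14607243 -0.27977945  0.55079936
  1.13385781]
```

View pics/h_scene.png

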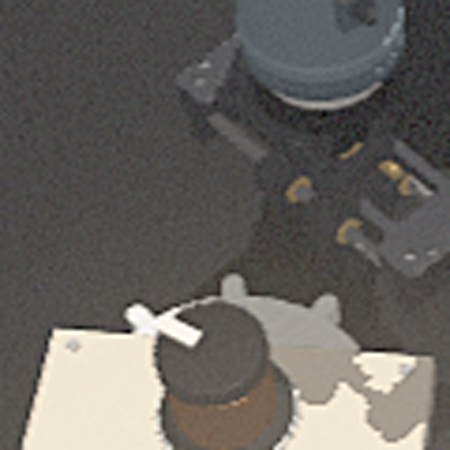

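View pics/h_top.png

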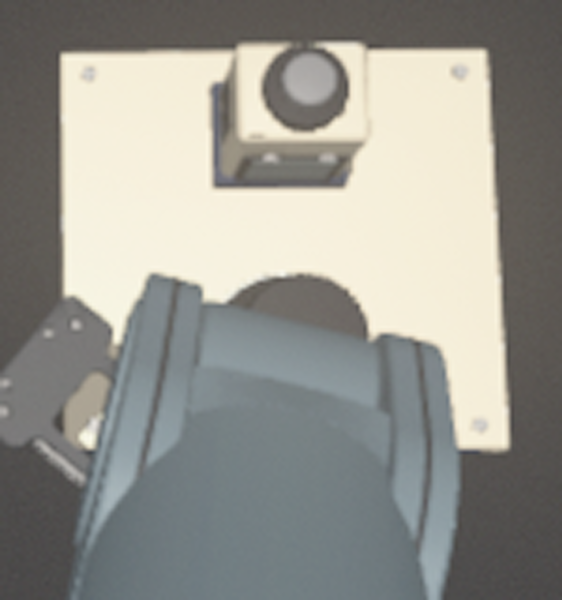

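```bash
cat >> h.py <<'E'
def ang(n,uv,z,sc=3.75,off=(190,90)):
    q=np.load("st.npy");P=back(n,((uv[0]+.5)/sc-.5+off[0],(uv[1]+.5)/sc-.5+off[1]),z)[:2]
    c,s=np.cos(q[2]),np.sin(q[2]);d=P-q[:2];l=np.array([c*d[0]+s*d[1],-s*d[0]+c*d[1]])*1e3
    return np.round(l,1),round(float(np.degrees(np.arctan2(-l[1],-l[0]))),1)
E
python3 - <<'E'
from h import *
load()
for p in [(140,318),(232,285),(328,307)]: print(ang("scene",p,.027))
for p in [(212,346),(195,336),(160,319)]: print(ang("scene",p,.107))
E
```

```text
(array([-65.5, -68.1]), 46.1)
(array([-94.6, -16.3]), 9.7)
(array([-83.5,  45.1]), -28.4)
(array([ 0.5, -0.2]), 157.2)
(array([ -5.2, -10.6]), 64.0)
(array([-14.6, -31.9]), 65.5)
```

```bash
python3 - <<'E'
from h import *
from station import r
a=push(r,-43,34,v=.08,step=7)
leave(r,a)
p,R=tool(-43,z=.08); r.goto(p,R)
print(r.get_clock())
cams()
for n,(u0,u1,v0,v1) in {"scene":(190,310,90,210)}.items():
    a=cv2.imread(f"pics/cur_{n}.png")[v0:v1,u0:u1].astype(float)
    cv2.imwrite(f"pics/i_{n}.png",cv2.resize((255*(a/255)**.6).astype(np.uint8),None,fx=5,fy=5,interpolation=cv2.INTER_CUBIC))
E
```

```text
down 0.014290586040995815 (-1.92, -0.73, -0.97)
-36 (-0.06, -0.39, -0.39)
-29 (-1.2, -1.13, 0.29)
-22 (-0.59, -0.46, -0.45)
-15 (-1.17, -1.35, -0.84)
-8 (-0.42, -1.01, 0.33)
-1 (-0.94, -0.19, 0.01)
6 (-0.34, -1.13, 0.02)
13 (0.3, -0.02, -0.03)
20 (-0.47, -1.06, -1.41)
27 (-0.37, -0.64, -0.33)
34 (-1.02, -0.05, -0.15)
22.0833
```

View pics/i_scene.png

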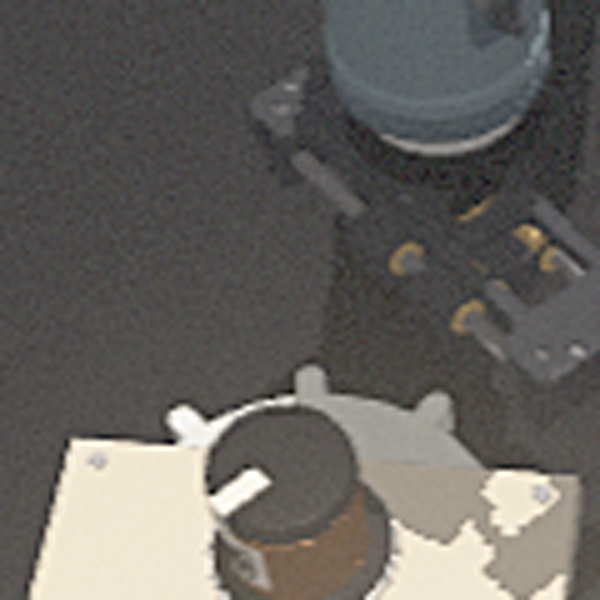

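```bash
python3 - <<'E'
from h import *
load()
for p in [(183,420),(310,380),(434,408)]: print(ang("scene",p,.027,5))
c=(281,464)
for p in [c,(262,475),(218,507)]: print(ang("scene",p,.107,5))
E
```

```text
(array([-67.6, -70.3]), 46.1)
(array([-94.7, -16. ]), 9.6)
(array([-84.2,  43.4]), -27.3)
(array([ 1.7, -0.7]), 157.1)
(array([ 7.7, -7.5]), 135.5)
(array([ 24.4, -22.6]), 137.2)
```

```bash
python3 - <<'E'
from h import *
from station import r
a=push(r,-43,-1,v=.08,step=7)
print(r.get_clock())
cams()
for n,(u0,u1,v0,v1) in {"scene":(215,275,155,235)}.items():
    a=cv2.imread(f"pics/cur_{n}.png")[v0:v1,u0:u1].astype(float)
    cv2.imwrite(f"pics/j_{n}.png",cv2.resize((255*(a/255)**.6).astype(np.uint8),None,fx=7.5,fy=7.5,interpolation=cv2.INTER_CUBIC))
E
```

```text
down 0.014281800437707978 (-0.19, 1.41, 0.26)
-36 (-0.19, 0.57, 0.13)
-29 (-1.15, -0.39, 0.35)
-22 (-0.79, 0.33, 0.31)
-15 (-0.34, 0.45, 0.13)
-8 (-1.46, 0.58, -0.73)
-1 (-0.61, -0.71, 0.77)
25.0917
```

View pics/j_scene.png

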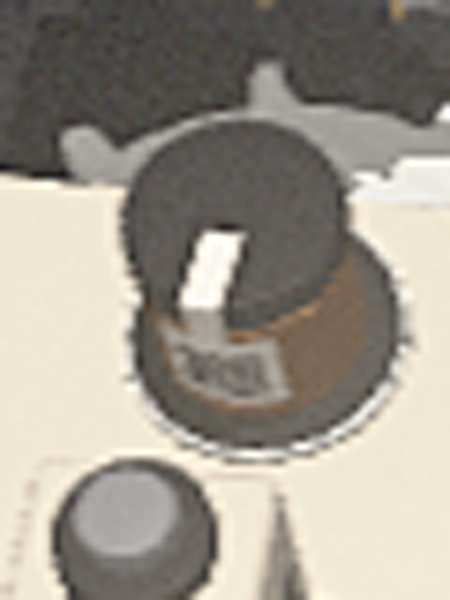

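View pics/cur_top.png

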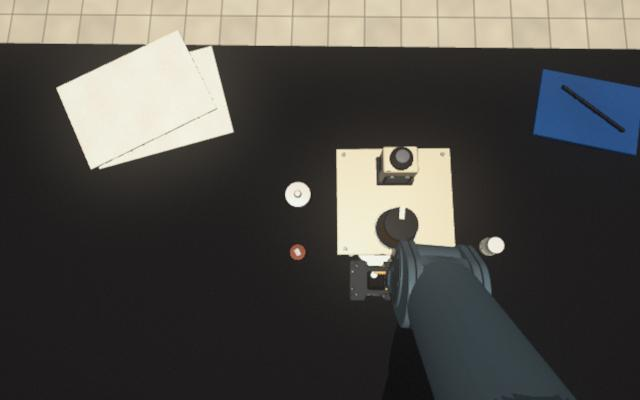

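```bash
cat >> h.py <<'E'
def rect(n,z=.107,px=4000,half=.045,tag=""):
    "rectify the plane z, station frame, 4 px/mm; strip PCA"
    q=np.load("st.npy");N=int(2*half*px)
    loc=np.array([[-half,-half],[half,-half],[half,half],[-half,half]])
    src=np.float32([proj(n,S(*q,(a,b,z))) for a,b in loc]);dst=np.float32([[0,0],[N,0],[N,N],[0,N]])
    im=cv2.warpPerspective(cv2.imread(f"pics/cur_{n}.png"),cv2.getPerspectiveTransform(src,dst),(N,N),flags=cv2.INTER_CUBIC)
    cv2.imwrite(f"pics/rect_{n}{tag}.png",im);return im
E
python3 - <<'E'
from h import *
load()
ims=[rect(n,tag="1") for n in("top","scene")]
cv2.imwrite("pics/rr.png",np.hstack(ims))
E
```

```text
(no output)
```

View pics/rr.png

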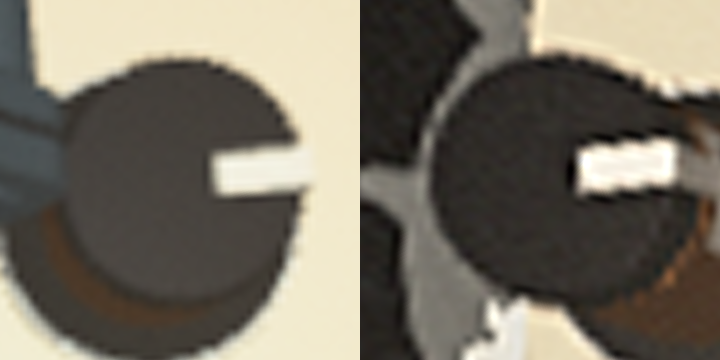

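```bash
cat >> h.py <<'E'
def strip(n,x0,x1,tag="",z=.107):
    im=rect(n,z=z,tag=tag).astype(float).mean(2)
    ys=[];xs=[]
    for x in range(x0,x1):
        col=im[100:260,x];w=np.clip(col-110,0,80);
        # keep the biggest bright run
        lab,k=cv2.connectedComponents((w>0).astype(np.uint8)[:,None]);
        best=max(range(1,lab),key=lambda i:(k[:,0]==i).sum()) if lab>1 else 0
        w=w*(k[:,0]==best);ys.append(100+(w*np.arange(160)).sum()/w.sum());xs.append(x)
    m,b=np.polyfit(xs,ys,1);return round(float(np.degrees(np.arctan(m))),2), round((m*180+b-180)/4,2)
E
python3 - <<'E'
from h import *
load()
print("top",strip("top",222,285,"1"),"scene",strip("scene",226,308,"1"))
E
```

```text
top (-5.6, np.float64(-0.45)) scene (-5.6, np.float64(-1.54))
```

```bash
python3 - <<'E'
from h import *
from station import r
for a in (2,4.6): r.move_straight(*tool(a),v=.05);print(tang(r.get_wrist_force(),a))
leave(r,4.6)
r.move_straight(tool(1.6,z=.14)[0],v=.2)
cams()
print("top",strip("top",222,285,"2"),"scene",strip("scene",226,308,"2"),r.get_clock())
cv2.imwrite("pics/rr2.png",np.hstack([cv2.imread(f"pics/rect_{n}2.png") for n in("top","scene")]))
a=cv2.imread(f"pics/cur_scene.png")[155:235,215:275].astype(float)
cv2.imwrite(f"pics/k_scene.png",cv2.resize((255*(a/255)**.6).astype(np.uint8),None,fx=7.5,fy=7.5,interpolation=cv2.INTER_CUBIC))
E
```

```text
(-2.17, 0.4, 0.75)
(-1.78, 0.5, 0.48)
top (0.83, np.float64(-0.75)) scene (-0.71, np.float64(-1.41)) 27.2
```

View pics/rr2.png

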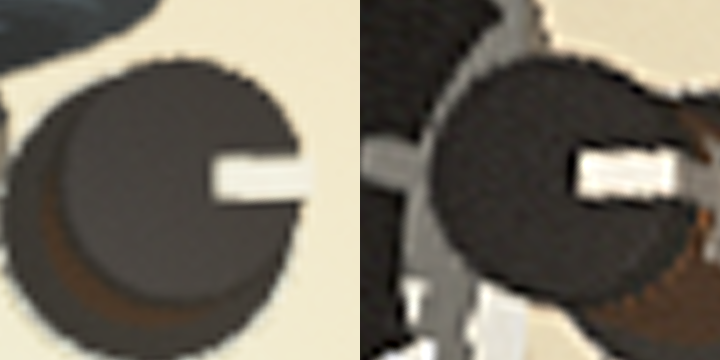

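View pics/k_scene.png

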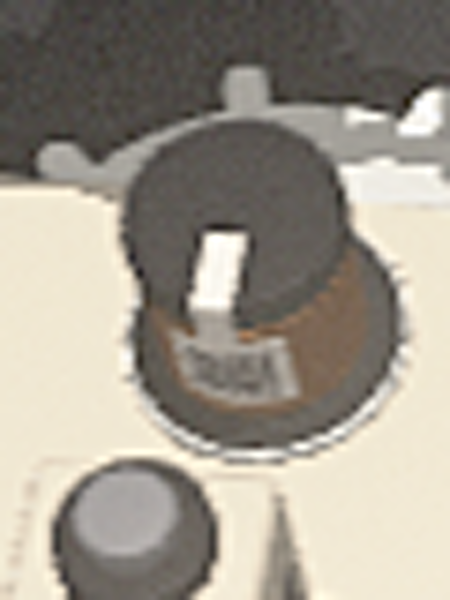

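```bash
cat >> h.py <<'E'
def key(z,dx=0,dy=0):
    q=np.load("st.npy");p=S(*q,(.116+dx,.0527+dy,z));c,s=np.cos(q[2]),np.sin(q[2])
    return p,np.column_stack([[-s,c,0],[0,0,-1],[-c,-s,0]])
E
python3 - <<'E'
from h import *
from station import r
r.move_straight(tool(1.6,z=.25)[0],v=.25)
r.command_gripper(1.0)
r.goto(*key(.25)); r.move_straight(key(.172)[0],v=.12)
print(r.get_clock(),r.get_eef_pos()-key(.172)[0],r.get_width(),r.get_wrist_force())
cams()
a=cv2.imread("pics/cur_scene.png")[130:290,170:350]
cv2.imwrite("pics/l_s.png",cv2.resize(a,None,fx=3.5,fy=3.5,interpolation=cv2.INTER_CUBIC))
c=r.camera("wrist");cv2.imwrite("pics/l_w.png",c["pixels"])
E
```

```text
30.8167 [ 0.00048093 -0.00012252  0.00087405] 1.0032063898972756 [ 1.09466519 -0.05990583 -0.83621804]
```

View pics/l_s.png

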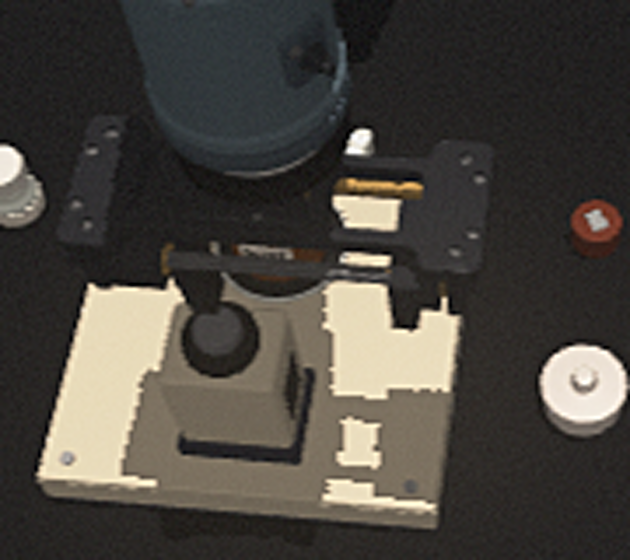

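View pics/l_w.png

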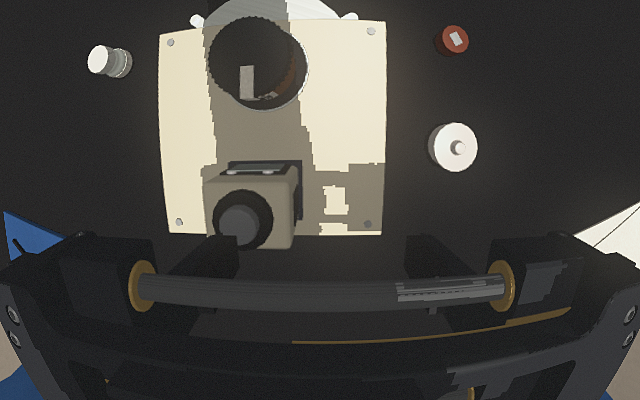

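```bash
python3 - <<'E'
from h import *
load();q=np.load("st.npy")
for p in [(.116,0,.150),(.116,0,.172),(.107,0,.172),(.125,0,.172),(.116,.009,.172),(.116,-.009,.172),(.116,0,.15),(.116,.013,.15),(.116,.105,.172)]:
    u=(proj("scene",S(*q,p))-[170,130])*3.5;print(p,np.round(u))
a=cv2.imread("pics/cur_scene.png")[190:240,205:265].astype(float)
cv2.imwrite("pics/m.png",cv2.resize((255*(a/255)**.45).astype(np.uint8),None,fx=10,fy=10,interpolation=cv2.INTER_CUBIC))
a=cv2.imread("pics/l_w.png")[180:300,180:300].astype(float)
cv2.imwrite("pics/m2.png",cv2.resize((255*(a/255)**.45).astype(np.uint8),None,fx=5,fy=5,interpolation=cv2.INTER_CUBIC))
E
```

```text
(0.116, 0, 0.15) [217. 322.]
(0.116, 0, 0.172) [209. 302.]
(0.107, 0, 0.172) [213. 287.]
(0.125, 0, 0.172) [206. 318.]
(0.116, 0.009, 0.172) [226. 304.]
(0.116, -0.009, 0.172) [192. 301.]
(0.116, 0, 0.15) [217. 322.]
(0.116, 0.013, 0.15) [241. 324.]
(0.116, 0.105, 0.172) [412. 318.]
```

View pics/m.png

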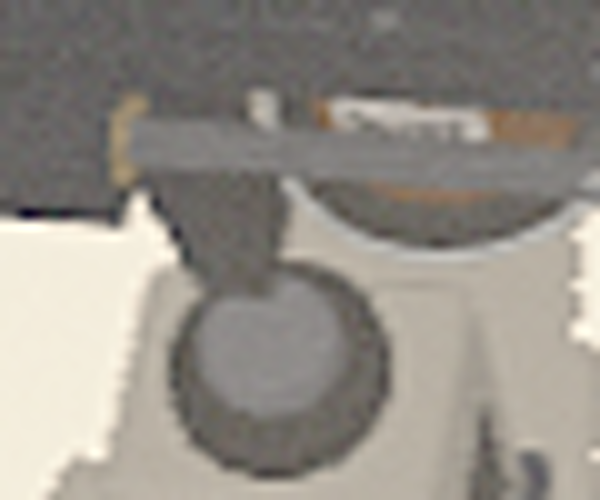

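View pics/m2.png

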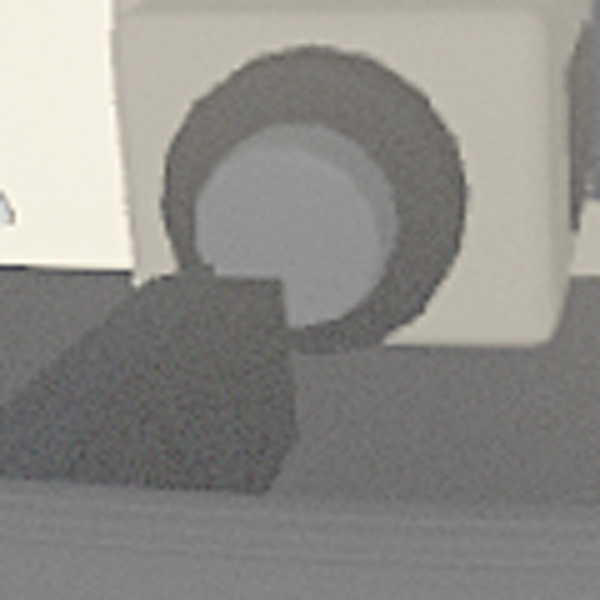

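```bash
python3 - <<'E'
from h import *
from station import r
r.move_straight(key(.172,.001,.003)[0],v=.05)
f0=np.mean([r.get_wrist_force() for _ in range(3)],0)
z=.172
while z>.126:
    z-=.002; r.move_straight(key(z,.001,.003)[0],v=.04)
    f=np.mean([r.get_wrist_force() for _ in range(3)],0)-f0; print(round(z,4),round(r.get_eef_pos()[2],4),np.round(f,1))
    if f[2]>2: break
print(r.get_clock())
cams()
a=cv2.imread("pics/cur_scene.png")[190:240,205:265].astype(float)
cv2.imwrite("pics/n.png",cv2.resize((255*(a/255)**.45).astype(np.uint8),None,fx=10,fy=10,interpolation=cv2.INTER_CUBIC))
E
```

```text
0.17 0.1697 [ 1.  -1.4 -0.2]
0.168 0.1678 [ 1.1 -0.4  0.1]
0.166 0.1658 [ 0.8 -0.7  0.2]
0.164 0.1638 [0.5 0.4 2.3]
32.2167
```

View pics/n.png

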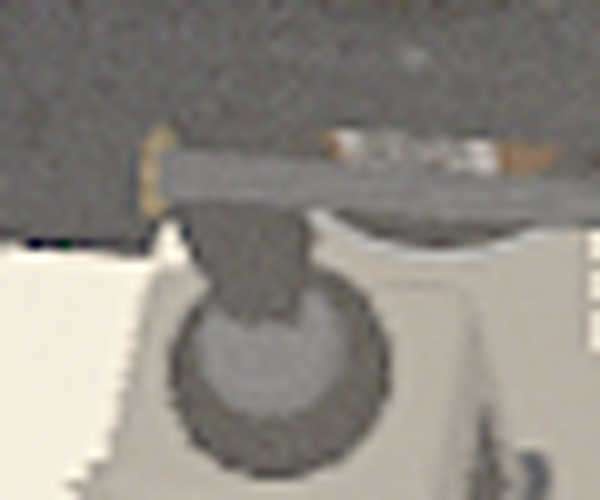

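```bash
python3 - <<'E'
from h import *
from station import r
z=.164
def F():
    o=[]
    for _ in range(4): r.pause(.03); o.append(r.get_wrist_force())
    return np.mean(o,0)
f0=F();print(f0)
while z>.134:
    z-=.0015; r.move_straight(key(z,.002,.003)[0],v=.05)
    f=F()-f0; print(round(z,4),round(r.get_eef_pos()[2],4),np.round(f,1))
    if f[2]>3: break
print(r.get_clock())
cams()
a=cv2.imread("pics/cur_scene.png")[190:240,205:265].astype(float)
cv2.imwrite("pics/o.png",cv2.resize((255*(a/255)**.45).astype(np.uint8),None,fx=10,fy=10,interpolation=cv2.INTER_CUBIC))
E
```

```text
[-0.1360641  -0.16517894  0.11799926]
0.1625 0.1625 [-0.  -0.3 -0.1]
0.161 0.161 [ 0.3  0.4 -0.2]
0.1595 0.1595 [0.3 0.1 0. ]
0.158 0.158 [-0.2  0.4  0.1]
0.1565 0.1565 [ 0.5  0.6 -0.2]
0.155 0.155 [ 0.4 -0.1 -0.2]
0.1535 0.1535 [0.2 0.3 0. ]
0.152 0.152 [0.  0.3 0.4]
0.1505 0.1505 [0.4 0.3 0.3]
0.149 0.149 [ 0.  -0.1  0. ]
0.1475 0.1475 [0.4 0.7 0.1]
0.146 0.146 [ 0.4  0.4 -0.5]
0.1445 0.1445 [-0.2  0.3 -0.4]
0.143 0.143 [ 0.3 -0.1 -0.1]
0.1415 0.1415 [ 0.1 -0.1 -0.2]
0.14 0.1402 [0.9 0.3 1. ]
0.1385 0.1386 [1.1 0.2 2. ]
0.137 0.1371 [1.2 0.5 2.7]
0.1355 0.1356 [1.1 0.5 3.4]
39.7333
```

View pics/o.png

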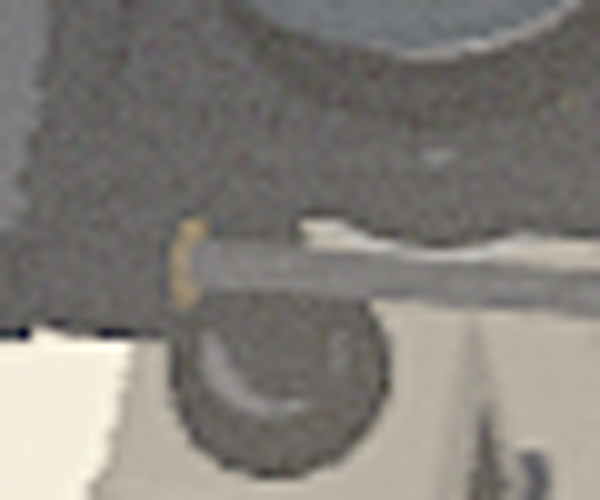

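```bash
python3 - <<'E'
from h import *
from station import r
z=.1355
def F():
    o=[]
    for _ in range(3): r.pause(.03); o.append(r.get_wrist_force())
    return np.mean(o,0)
while z>.125:
    z-=.001; r.move_straight(key(z,.002,.003)[0],v=.05)
    f=F(); print(round(z,4),round(r.get_eef_pos()[2],4),np.round(f,1))
    if f[2]>9: break
r.pause(.3);print(F())
r.move_straight(key(.16,.002,.003)[0],v=.08)
r.move_straight(key(.25,.002,.003)[0],v=.2)
p=r.get_eef_pos();r.goto([.40,.30,.30],r.get_tool_rot())
print(r.get_clock(),F())
cams()
print("top",strip("top",222,285,"3"),"scene",strip("scene",226,308,"3"))
E
```

```text
0.1345 0.1346 [1.3 0.1 3.9]
0.1335 0.1344 [-0.6  1.1  9.5]
[-0.31983462  0.73264982  8.69601171]
43.575 [-0.18887861 -0.3666846   0.13887056]
top (0.88, np.float64(-0.77)) scene (-0.74, np.float64(-1.39))
```

View pics/cur_top.png

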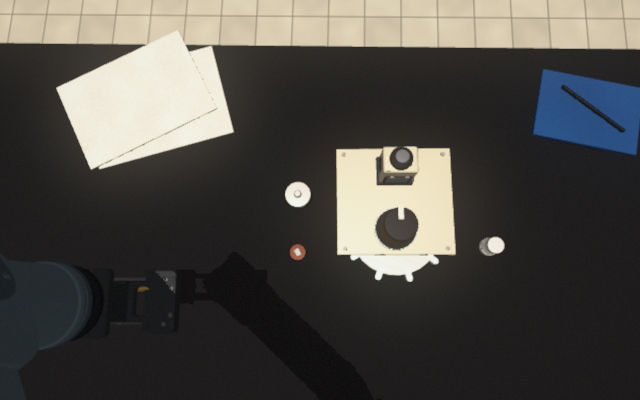

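View pics/cur_scene.png

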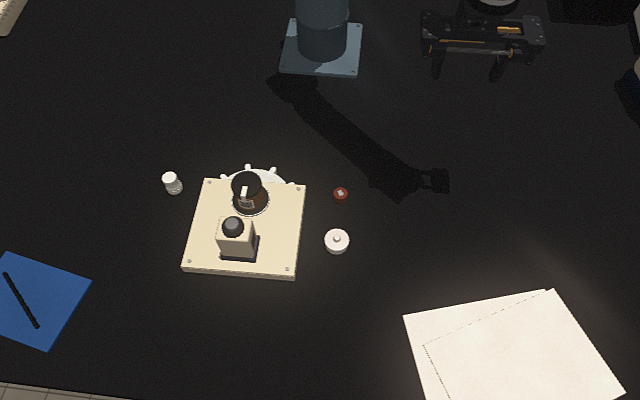

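The key bottomed out: force rose from 4 N to 9.5 N at a hard stop, about 7 mm below first contact. In the last pictures the key is up, with the jar, the dish (298,194), the mount (298,252) and the vial (~496,245) where they were. The strip points at the reader at 0 ± 1°.

```bash
python3 - <<'E'
from station import r
r.close_job();print(r.get_clock())
E
```

```text
the job is handed in; nothing more can be done
the job is handed in; nothing more can be done
```

The job is handed in at about 44 s on the robot's clock: the bar code faces the reader's window and the read key was then pressed right down and released.

- **Wheel:** I turned it about 162° with shut fingers pushing the ridges, in three pushes plus a small final correction. The forces I read during the pushes stayed around 2 N.
- **Bar code:** The last check of the seal strip gave +0.9° from the top camera and −0.7° from the scene camera, so it is square to the window to about 1°. I did not touch the jar. It stands about 1 mm off the wheel's axis, within what the cameras can resolve.
- **Read key:** I pressed it with one fingertip to the hard stop. The force was about 4 N just before the stop and 9.5 N at it, about 7 mm below first contact. I then let it come up and moved clear. The last pictures show the key up.
- **Other things:** The dish, mount and vial look to be where they were at the start, judged by eye in the pictures.

**What disagreed:**
- **Fingertip reach:** The fingertips did not reach the stated 22 mm ahead of the TCP; they ended roughly at it. My first pass went over a ridge without touching anything, and I then worked about 20 mm lower.
- **Key height:** First contact came at about 141 mm, where my camera estimate had been about 150 mm.

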